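# Tighten the drip stand's foot with its clamping lever

### The arm

A 6-joint arm with a two-finger parallel gripper is mounted at the origin on the work surface. World frame = base frame: x ahead of the robot, y to its left, z up, the work surface at z = 0. Lengths are in mm, angles in rad, forces in N, time in s.
With the tool pointing down it reaches from about 400 to 925 mm from the base axis. Payload 12.5 kg.
Tool frame: the origin (TCP) lies midway between the tips of the shut fingers; the grasp point (between the pads) lies behind it (arm.pinch_z is the x of the grasp point in the tool frame, in mm); x points along the fingers, y is the direction in which the jaws open and shut, and the axes are right-handed (so a half turn about x gives the same grasp; the last joint's range is limited). The gripper opens to 95 mm and grips with 3 to 60 N. Pads are 20 mm wide; open, the fingers measure 119 mm over their backs; the gripper's body (75 mm by 180 mm) begins 59 mm behind the grasp point.
Start: joints at [-1.261, 0.491, 1.559, -0, 1.092, -0.106], TCP at [252.475, -571.754, 214.661] pointing down, gripper open.
Joint ranges: [-3.1, 3.1], [-0.84, 2.19], [0.05, 2.79], [-1.13, 4.28], [0.06, 2.93], [-2.69, 2.69]. Speed limits (rad/s): [2.22, 2.22, 2.79, 3.14, 3.14, 3.14].

### API

Orientations are given as a unit quaternion [w, x, y, z].
In Python, from station import arm gives the robot as it stands. Calls block until the motion is done:
- arm.move_pose(position, orientation): joint-space move of the TCP to a pose.
- arm.movel(position, feed=150, ori=None): straight line of the TCP; ori=None keeps the orientation; feed is the mean speed in mm/s.
- arm.set_joints(angles): joint-space move.
- arm.set_gripper(opening, grip_force=None): opening from 0.0 (shut) to 1.0 (fully open); grip_force is the grip in N (None keeps the last); returns when the fingers have stopped.
- arm.pause(seconds).
- arm.solve_ik(position, orientation): joint angles nearest the present ones, or None.
- arm.sense(): the state.
- arm.read_camera(name): name is "scene" or "top" or "wrist"; returns a dict with "img" (400x640x3 uint8, red, green, blue), "depth" (400x640 float32, mm along the optical axis (not along the pixel's ray), 0 where there is no reading), "intrinsics" (3x3 intrinsics, pixels), "world_to_cam" (4x4, takes a point from world to camera coordinates); the wrist camera has in their place "hand_eye" (4x4, takes a point from camera to tool coordinates, whose origin is the TCP and whose axes are the tool frame's). Camera axes: x right, y down, z forward; pixel columns grow to the right and rows downward; lengths in mm; the calibration is good to about 2 mm. A picture is of the moment at which its call begins: read the wrist's pose just before it.
A pose or a line that the arm cannot do raises arm.Unreachable and nothing moves.
- arm.sign_off(): hands the job in, once; it reports no verdict.
The state is a dict: "clock": time; "qpos": joint angles; "joint_velocities": joint speeds; "tau": joint torques, N m; "position": TCP position; "tool_rot": TCP orientation; "ft_force": force on the tool from outside, world axes, zero at the start; "ft_torque": the same for the moment, N m; "opening": opening from 0.0 (shut) to 1.0 (fully open).
Only numpy, scipy, OpenCV 4.12 (cv2) and the standard library are available. Lean on these libraries where they do the work, as an engineer would, in place of code of your own. Each camera call takes 0.05 s, during which the arm holds its last target.

### The job

The pole foot of the drip stand on the table is held down by one screw that is still loose. Tighten it clockwise with the black clamping lever until it is firmly tight but not strained; the gussets stop the lever from going round, so work in short swings, lifting the lever out of its teeth for each swing back. When it is tight, leave the lever dropped fully into its teeth and pointing about straight out between the two gussets, and do not ram the gussets or disturb the jar, carton and tray beside the stand.

Things in the scene. Friction and masses are not known exactly. Their poses are not given: they have to be found in the camera images.
- screw_axis (a point): Drip stand (fixed): point on the vertical axis of its hold-down screw, 60.5 mm above the table. The stand's -x points straight out between its two gussets (towards the robot), +y to the left gusset. Grey base plate 260 x 190 x 10 mm, from 140 mm in front of the axis to 120 mm behind; steel foot plate on it, top at 16 mm. Pole 28 mm thick, 300 mm high, 60 mm behind the axis (38 mm collar on top).
- gusset_left: Left upright steel gusset of the foot, fixed; origin at its lower edge, level with the screw's axis. 5 mm thick, inner face 44 mm from the axis, from 28 mm in front of it to 42 mm behind, top 80 mm above the table. A web 36 mm behind the axis joins the gussets. The lever touches a gusset when it points 49 degrees aside from straight out.
- gusset_right: Right gusset, the same, on the other (-y) side of the screw.
- lever_grip (a point): Centre of the grip of the black clamping lever, a level bar 56 mm long, 14 wide, 18 high, 98 mm from the screw's axis. The lever's -x points from the hub out along the arm. It is 60.5 mm above the table with the lever home (left free, it droops 3 mm), 69 mm when it rests on top of the teeth. Starts home or on the teeth, within 35 degrees of straight out. 0.13 to 0.21 kg; drops by its own weight.
- lever_hub (a point): Point on the axis of the lever's hub, level with the grip's centre (60.5 mm above the table when home). The hub, 38 mm across, sits with 0.5 mm play on the screw's pin and can rise 16 mm. Its 4 pins drop between 12 teeth of the screw: home every 30 degrees, with 3.5 degrees of play either way. Lifted 9 mm or more it turns freely; not lifted, a swing back unscrews the screw.
- nip (a joint): Turn of the screw past the point where it begins to clamp, rad, clockwise from above; 0 while it still runs. It has 1.75 to 2.6 rad to run at the start (not measured), with 0.3 N m (3 N at the grip); it takes up at 0.8 N m (8 N) and stiffens by 4.5 N m per rad; friction keeps it tight. Firmly tight: 0.06 or more (1.07 N m, 11 N at the grip). Strained: over 0.20 (1.7 N m, 17 N).
- jar_mid (a point): Centre of a white screw-top medicine jar, 62 mm across, 85 mm high, beside the stand: leave it alone.
- carton_mid (a point): Centre of a pale medicine carton 45 x 85 x 70 mm beside the stand: leave it alone.
- pill_tray: White open counting tray 85 x 85 x 18 mm, origin at the centre of its underside: leave it alone.
Mind the look-alikes: they are no part of the job. There is more than one size of the part that bears lever_grip; the job needs the smallest.

How it is judged (in metres and radians):
On the way:
1. the screw has been tightened firmly (nip above 0.06 rad) (value of joint nip above 0.06 rad), for 0.2 s.
At the end, for the whole second after the job is handed in: The screw is still tight (nip above 0.055 rad), the lever has dropped home into its teeth (within 4 mm at the hub, 6 mm at the grip) and points straight out between the gussets within 24 degrees; jar, carton and tray are within 20 mm of where they stood (value of joint nip above 0.055 rad and z of lever_hub in the frame of screw_axis below 0.004 m and z of lever_grip in the frame of screw_axis below 0.006 m and angle between the x axis of lever_grip and the x axis of screw_axis, either way round below 0.42 rad and distance of each of jar_mid, carton_mid, pill_tray from where it was at the start of the episode below 0.02 m); the robot touches nothing.
It fails at once if the screw is strained: turned more than 0.20 rad past the point where it takes up (value of joint nip above 0.2 rad).
It fails at once if a gusset is rammed with more than 25 N (contact force between any of gusset_left, gusset_right and anything else above 25 N).
It fails at once if the jar, carton or tray is knocked (moved more than 30 mm) (distance of any of jar_mid, carton_mid, pill_tray from where it was at the start of the episode above 0.03 m).
It also fails if it takes over 72 s, if anything falls off the work surface, if the arm or the gripper's body presses on something with over 40 N, if the wrist force passes 120 N, or if a joint passes its speed limit or range.

## Working session

There is one attempt and no reset: what is moved stays moved. The work goes in short steps, each a Python script; the robot and the scene stay as the last script left them, time stands still between calls to the robot, and variables do not carry over. Pictures are saved under pics/ and viewed, and the job is handed in when it is done.

```bash
ls; mkdir -p pics; python3 - <<'E'
from station import arm
import cv2,numpy as np
s=arm.sense();print(s, arm.pinch_z)
for n in("scene","top"):
    c=arm.read_camera(n);cv2.imwrite(f"pics/{n}0.png",c["img"][:,:,::-1]);np.savez(f"{n}0.npz",**c)
    print(n,c["intrinsics"],c["world_to_cam"])
E
```

```text
pics
{'clock': 0.0, 'qpos': array([-1.26056858e+00,  4.91570768e-01,  1.55941290e+00, -1.34047530e-05,
        1.09170593e+00, -1.05635627e-01]), 'joint_velocities': array([-1.09645239e-03,  5.22631875e-04, -1.20600978e-03,  1.80186530e-03,
       -3.76249360e-05, -5.41916043e-04]), 'tau': array([ 2.19441237e-03, -6.12629628e+01, -2.58182073e+01,  6.94095762e-02,
        4.81126865e-02, -9.32708622e-05]), 'position': array([ 252.41498496, -571.5130787 ,  214.06737304]), 'tool_rot': array([-0.14558945, -0.69183135, -0.1463602 ,  0.69191892]), 'ft_force': array([0.29219943, 0.20860239, 0.79486217]), 'ft_torque': array([-0.05190584, -0.01661331,  0.01838164]), 'opening': 1.0001928134283187} -18.8
scene [[476.94258472   0.         309.74613273]
 [  0.         476.94258472 202.52563452]
 [  0.           0.           1.        ]] [[-3.41895198e-01  9.39706976e-01 -7.64670735e-03  9.07835567e+01]
 [ 7.09497397e-01  2.52784839e-01 -6.57809447e-01 -3.74932607e+02]
 [-6.16215155e-01 -2.30327210e-01 -7.53145576e-01  1.34766358e+03]
 [ 0.00000000e+00  0.00000000e+00  0.00000000e+00  1.00000000e+00]]
top [[369.75840471   0.         321.68287608]
 [  0.         369.75840471 204.03942303]
 [  0.           0.           1.        ]] [[ 2.36518333e-01 -9.71618698e-01  4.02296000e-03 -8.48961564e+00]
 [-9.51861066e-01 -2.32535720e-01 -1.99718925e-01  5.82298885e+02]
 [ 1.94986124e-01  4.34078883e-02 -9.79844971e-01  8.12993619e+02]
 [ 0.00000000e+00  0.00000000e+00  0.00000000e+00  1.00000000e+00]]
```

View pics/scene0.png

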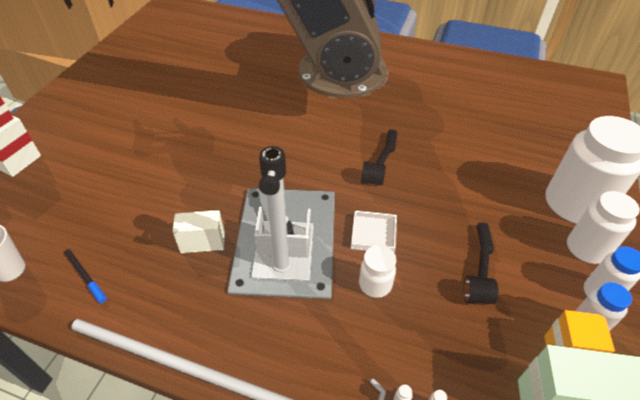

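View pics/top0.png

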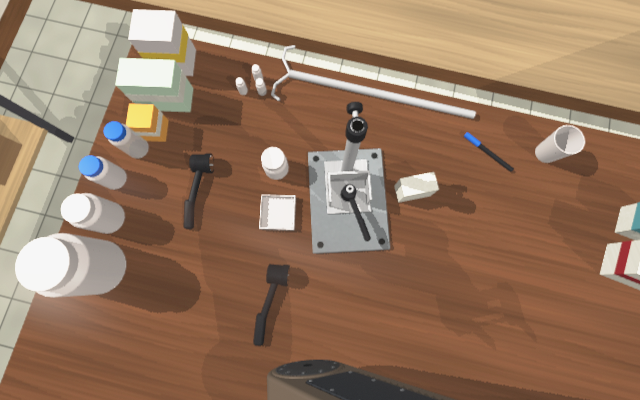

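Three black levers are in the top view: one mounted on the stand at (348,190)→(367,238), a loose one at (277,275)→(261,335) and a loose one at (201,162)→(188,220). The mounted one sits on the screw between the gussets and looks the smallest. I'll confirm that in a crop.

```bash
cat > h.py <<'E'
import numpy as np,cv2
def w(c,u,v,z=None):
    K=c["intrinsics"];T=c["world_to_cam"];R=T[:3,:3];t=T[:3,3]
    r=R.T@(np.linalg.inv(K)@[u,v,1]);o=-R.T@t
    if z is None:
        return o+r*c["depth"][int(round(v)),int(round(u))]
    return o+r*(z-o[2])/r[2]
def pr(c,p):
    q=c["world_to_cam"][:3,:3]@p+c["world_to_cam"][:3,3];q=c["intrinsics"]@q;return q[:2]/q[2]
E
python3 - <<'E'
import cv2,numpy as np
a=cv2.imread("pics/top0.png")[140:260,300:400]
cv2.imwrite("pics/topc.png",cv2.resize(a,None,fx=5,fy=5,interpolation=cv2.INTER_CUBIC))
from h import *
c=np.load("top0.npz")
for n,p in dict(hub=(349,190),grip=(365,233),tip=(369,239)).items(): print(n,w(c,*p),w(c,*p,69))
for n,(p,q) in dict(l2=((277,275),(260,340)),l3=((201,160),(188,223)),l1=((348,190),(368,239))).items():print(n,np.linalg.norm(w(c,*p)-w(c,*q)))
for p in((310,152),(382,150),(314,251),(389,248)):print(w(c,*p,10))
E
```

```text
hub [610.4738831   75.14265215  81.25591215] [613.60859913  74.89620776  69.        ]
grip [524.07712947  16.28934478  64.46299566] [523.40164389  16.69347326  69.        ]
tip [512.65079495   4.44157312  64.96348563] [512.10386087   4.85773081  69.        ]
l2 153.61699408789215
l3 157.12455808750062
l1 121.80154598417906
[702.70622711 193.20897822  10.        ]
[751.97167888  14.78054382  10.        ]
[459.89134866 122.46150812  10.        ]
[510.19002698 -53.208091    10.        ]
```

View pics/topc.png

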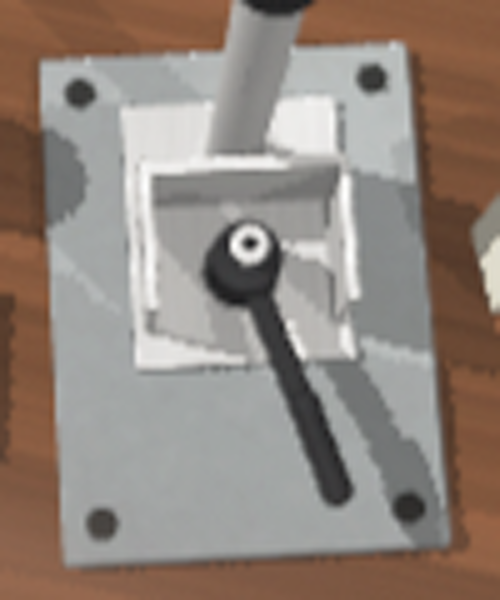

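```bash
python3 - <<'E'
from h import *
c=np.load("top0.npz")
px=[(308.2,151.6),(381,148.4),(313.4,253.4),(389.6,249.6)]
W=np.array([w(c,*p,10)[:2] for p in px])
M=np.array([[120,95],[120,-95],[-140,95],[-140,-95.]])
print(np.linalg.norm(W[0]-W[1]),np.linalg.norm(W[2]-W[3]),np.linalg.norm(W[0]-W[2]),np.linalg.norm(W[1]-W[3]))
mc=M.mean(0);wc=W.mean(0);A=(M-mc).T@(W-wc);th=np.arctan2(A[0,1]-A[1,0],A[0,0]+A[1,1])
R=np.array([[np.cos(th),-np.sin(th)],[np.sin(th),np.cos(th)]]);ax=wc-R@mc
print("yaw",np.degrees(th),"axis",ax); print((R@M.T).T+ax-W)
# points from dark pixels with depth
d=c["depth"];img=c["img"]
pts=[];
for v in range(180,245):
  for u in range(335,378):
    if img[v,u].max()<75:
      p=w(c,u,v)
      q=R.T@(p[:2]-ax)
      if 45<p[2]<80 and np.hypot(*q)<140 : pts.append([*q,p[2]])
pts=np.array(pts);r=np.hypot(pts[:,0],pts[:,1])
for a,b in((0,20),(20,40),(40,70),(70,98),(98,130)):
  s=pts[(r>=a)&(r<b)];print(a,len(s),s.mean(0),np.median(s[:,2]),np.degrees(np.arctan2(s[:,1].mean(),-s[:,0].mean())))
# pole collar top, pin top
for p in((349.5,188.5),(356,126)):print(w(c,*p),w(c,*p,300))
E
```

```text
187.42206438830004 185.56304889297448 259.92787772865205 259.5143841473274
yaw 16.60502000152043 axis [614.31102948  73.65751273]
[[-0.4953809   1.03219282]
 [ 0.85515958 -1.25632605]
 [-0.92361347  2.20537308]
 [ 0.56383479 -1.98123984]]
0 108 [-6.82790438  3.13870513 56.24567672] 56.86599526840479 24.687670159528416
20 35 [-28.98059301  -7.63766866  51.86696485] 51.819789199686056 -14.764263695153828
40 55 [-53.07667629 -14.81646086  56.15938155] 56.112830044849034 -15.597182519304953
70 61 [-81.17256521 -22.84226473  65.79086868] 65.70364517539042 -15.716801299221812
98 60 [-106.63575074  -30.67665051   65.0979517 ] 64.96141880256118 -16.049308800250287
[614.20868682  74.81323069  81.35053895] [557.29597639  79.29699397 300.        ]
[670.95325944  93.37682899 300.07052482] [670.98469754  93.37700281 300.        ]
```

```bash
cat >> h.py <<'E'
from scipy.spatial.transform import Rotation as Ro
AX=np.array([614.2,74.3]);YAW=np.radians(16.6)
def tcp(phi,r=98.,z=60.,sgn=1):
    """phi deg, z of grasp point"""
    f=np.radians(phi);Rs=np.array([[np.cos(YAW),-np.sin(YAW)],[np.sin(YAW),np.cos(YAW)]])
    p=AX+Rs@(r*np.array([-np.cos(f),np.sin(f)]));t=Rs@np.array([np.sin(f),np.cos(f)])*sgn
    x=np.array([0,0,-1.]);y=np.array([*t,0]);m=np.column_stack([x,y,np.cross(x,y)])
    q=Ro.from_matrix(m).as_quat()
    return np.array([*p,z-18.8]),np.array([q[3],q[0],q[1],q[2]])
def wrist(arm,name):
    s=arm.sense();c=arm.read_camera("wrist");q=s["tool_rot"];T=np.eye(4)
    T[:3,:3]=Ro.from_quat([q[1],q[2],q[3],q[0]]).as_matrix();T[:3,3]=s["position"]
    c["world_to_cam"]=np.linalg.inv(T@c["hand_eye"]);del c["hand_eye"]
    cv2.imwrite(f"pics/{name}.png",c["img"][:,:,::-1]);np.savez(f"{name}.npz",**c);return c
E
python3 - <<'E'
from station import arm
from h import *
for sg in(1,-1):
  for ph in(-50,-16,0,20,50):
    q=arm.solve_ik(*tcp(ph,z=60,sgn=sg));print(sg,ph,None if q is None else q.round(2))
E
```

```text
1 -50 None
1 -16 [-0.08  0.61  1.94 -0.    0.59 -2.22]
1 0 [-0.04  0.6   1.97 -0.    0.58 -1.9 ]
1 20 [ 0.03  0.6   1.97 -0.    0.58 -1.48]
1 50 [ 0.12  0.62  1.91 -0.    0.61 -0.87]
-1 -50 [-0.14  0.65  1.83 -0.    0.66  0.27]
-1 -16 [-0.08  0.61  1.94 -0.    0.59  0.92]
-1 0 [-0.04  0.6   1.97 -0.    0.58  1.24]
-1 20 [ 0.03  0.6   1.97 -0.    0.58  1.66]
-1 50 [ 0.12  0.62  1.91 -0.    0.61  2.27]
```

Use sgn=-1. I'll move above the grip and look with the wrist camera.

```bash
python3 - <<'E'
from station import arm
from h import *
arm.move_pose(*tcp(-16,z=190,sgn=-1))
arm.set_gripper(0.5,25)
wrist(arm,"w1");s=arm.sense();print(s["clock"],s["position"],s["ft_force"],s["opening"])
E
```

```text
3.4333 [531.61684188  21.49246785 171.18978191] [0.08027901 0.16288975 0.57679232] 0.49817632795639205
```

View pics/w1.png

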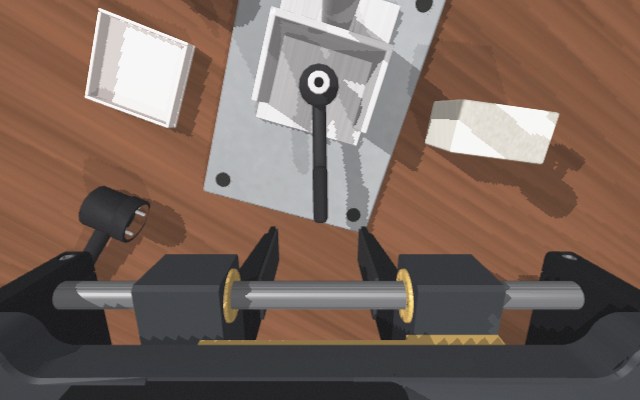

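The wrist view shows the mounted lever, with its pin at (319,82) and the grip end at (320,219), centred between the fingers. I'll measure it.

```bash
python3 - <<'E'
from h import *
c=np.load("w1.npz");Rs=np.array([[np.cos(YAW),-np.sin(YAW)],[np.sin(YAW),np.cos(YAW)]])
def st(p):return np.round([*(Rs.T@(p[:2]-AX)),p[2]],1)
print("pin",w(c,319,82),st(w(c,319,82)))
for u,v in((320,200),(320,180),(320,214),(318,120)):print(u,v,st(w(c,u,v)))
img=c["img"].astype(int);d=c["depth"]
for v in range(110,222,10):
  us=[u for u in range(295,345) if img[v,u].max()<75 and 40<w(c,u,v)[2]<85]
  if us: 
    m=(us[0]+us[-1])/2;p=w(c,m,v);q=st(p);print(v,us[0],us[-1],q,np.degrees(np.arctan2(q[1],-q[0])).round(2))
# plate edge corners near: (204,190),(367,230); gusset ends
a=w(c,204,190,10);b=w(c,367,230,10);print(st(a),st(b))
for p in((271,8),(391,52),(257,101),(362,133)):print(p,st(w(c,*p,80)),st(w(c,*p)))
a=c["img"][0:240,200:440,::-1];cv2.imwrite("pics/w1c.png",cv2.resize(a,None,fx=2.5,fy=2.5,interpolation=cv2.INTER_CUBIC))
E
```

```text
pin [615.59966064  74.59046368  80.88486288] [ 1.4 -0.1 80.9]
320 200 [-96.3 -29.3  66.8]
320 180 [-78.  -24.   66.9]
320 214 [-110.   -33.3   65.3]
318 120 [-27.9  -7.7  51.9]
110 313 325 [-19.2  -6.2  51.4] -17.9
120 313 325 [-27.6  -8.6  53.9] -17.31
130 313 325 [-36.1 -11.1  54. ] -17.09
140 313 325 [-44.6 -13.5  55.8] -16.84
150 313 325 [-53.2 -16.   57.4] -16.74
160 314 325 [-61.7 -18.9  58.6] -17.03
170 313 326 [-69.  -20.9  68.1] -16.85
180 313 326 [-78.1 -23.6  66.9] -16.81
190 314 326 [-86.7 -26.5  68.3] -17.0
200 314 326 [-96.3 -29.3  66.8] -16.92
210 314 326 [-105.7  -32.    66.8] -16.84
220 315 325 [-115.6  -34.9   66. ] -16.8
[-136.8   92.8   10. ] [-132.2  -96.6   10. ]
(271, 8) [41.6 48.9 80. ] [42.  49.2 78.6]
(391, 52) [ 38.  -47.8  80. ] [ 38.2 -48.   79.1]
(257, 101) [-26.3  44.2  80. ] [-26.4  45.3  74.1]
(362, 133) [-27.  -45.6  80. ] [-29.3 -56.4  10.7]
```

View pics/w1c.png

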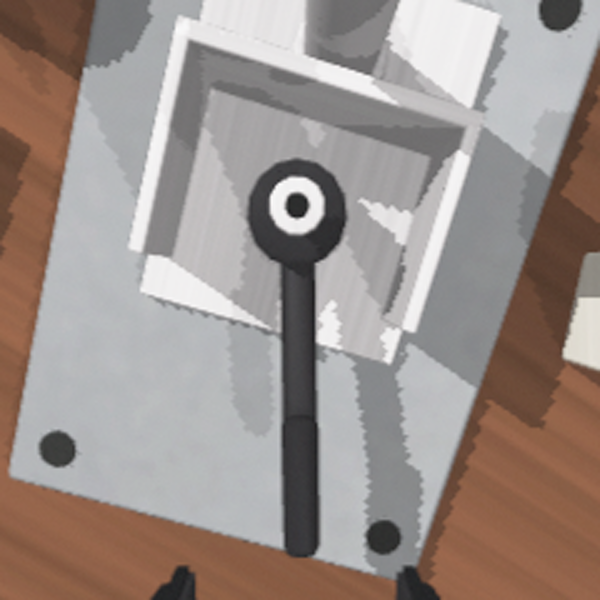

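Checks agree: bar top about 67 mm high (home, drooping), grip radius about 98 mm, gusset faces at ±44. The lever is the small, mounted one, at phi of about -17°. Now to grasp it.

```bash
sed -i 's/AX=np.array.*;YAW/AX=np.array([615.0,74.4]);YAW/' h.py; cat >> h.py <<'E'
def ft(arm,phi,n=3):
    """mean tangential(cw-resisting positive), radial(outward), z force on tool, and moment z"""
    F=np.mean([arm.sense()["ft_force"] for _ in range(n)],0);f=np.radians(phi)
    Rs=np.array([[np.cos(YAW),-np.sin(YAW)],[np.sin(YAW),np.cos(YAW)]])
    t=Rs@[np.sin(f),np.cos(f)];r=Rs@[-np.cos(f),np.sin(f)]
    return np.round([-F[:2]@t,F[:2]@r,F[2]],2)
def meas(arm):
    s=arm.sense();p=s["position"][:2]-AX;Rs=np.array([[np.cos(YAW),-np.sin(YAW)],[np.sin(YAW),np.cos(YAW)]]);q=Rs.T@p
    return np.round([s["clock"],np.degrees(np.arctan2(q[1],-q[0])),np.hypot(*q),s["position"][2]+18.8],2)
E
python3 - <<'E'
from station import arm
from h import *
p,q=tcp(-16.9,r=100,z=59,sgn=-1)
arm.movel([p[0],p[1],100],150,q)
print(ft(arm,-17))
arm.movel(p,80);print(ft(arm,-17))
arm.set_gripper(0.0,25);arm.pause(0.1);s=arm.sense();print(s["opening"]*95,ft(arm,-17),meas(arm),s["ft_torque"])
wrist(arm,"w2")
E
```

```text
[ 0.83 -0.33 -0.26]
[ 0.11 -0.4   1.5 ]
13.606481028352299 [ 0.77 -0.17  0.1 ] [  5.7  -16.9   99.99  59.01] [-0.01848067 -0.015324   -0.06249609]
```

View pics/w2.png

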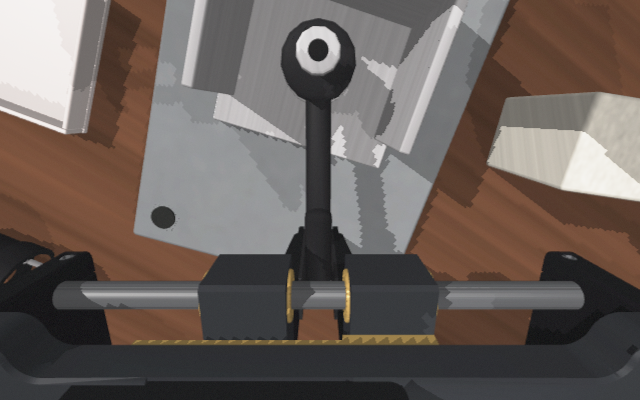

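The lever is gripped (13.6 mm, about the bar width). First swing, well inside the minimum free run.

```bash
cat >> h.py <<'E'
def arc(arm,a,b,step,z=59,r=100,feed=60,lim=None,log=True):
    n=max(1,int(np.ceil(abs(b-a)/step-1e-6)))
    for ph in np.linspace(a,b,n+1)[1:]:
        p,q=tcp(ph,r=r,z=z,sgn=-1);arm.movel(p,feed,q)
        f=ft(arm,ph)
        if log: print(round(ph,1),meas(arm),"t,r,z",f)
        if lim and f[0]>lim: print("LIMIT");return ph
    return b
E
python3 - <<'E'
from station import arm
from h import *
arc(arm,-16.9,-1.9,5,lim=7) ; 
E
```

```text
-11.9 [  6.04 -11.9  100.    59.05] t,r,z [0.62 1.49 0.21]
-6.9 [  6.33  -7.03 100.17  59.03] t,r,z [1.18 3.44 2.28]
-1.9 [  6.62  -2.06 100.16  59.01] t,r,z [1.27 3.65 1.93]
```

```bash
python3 - <<'E'
from station import arm
from h import *
arc(arm,-1.9,41.1,8.6,lim=9)
print(arm.sense()["ft_torque"])
E
```

```text
6.7 [  7.02   6.54 100.14  58.97] t,r,z [0.09 4.25 2.26]
15.3 [  7.42  15.14 100.16  58.95] t,r,z [1.66 4.76 4.16]
23.9 [  7.82  23.73 100.2   58.91] t,r,z [1.48 6.51 2.8 ]
32.5 [  8.22  32.31 100.18  58.91] t,r,z [0.69 6.02 3.32]
41.1 [  8.62  40.94 100.19  58.9 ] t,r,z [0.68 6.03 4.35]
[0.29712081 0.94470965 0.08844209]
```

```bash
python3 - <<'E'
from station import arm
from h import *
arc(arm,41.1,38,5)
for z in(66,73):
    p,q=tcp(38,r=100,z=z,sgn=-1);arm.movel(p,60,q);print(meas(arm),ft(arm,38))
c=wrist(arm,"w3")
a=c["img"][0:250,220:440,::-1];cv2.imwrite("pics/w3c.png",cv2.resize(a,None,fx=2.5,fy=2.3))
for u,v in((319,50),(319,80),(319,90),(300,55),(338,55),(319,120),(319,170),(319,235)):print(u,v,w(c,u,v).round(1))
c=np.load("w2.npz")
for u,v in((319,50),(319,80),(319,90),(300,55),(338,55),(319,120),(319,170),(319,235)):print(u,v,w(c,u,v).round(1))
E
```

```text
38.0 [ 8.88 37.94 99.58 59.03] t,r,z [-0.89  3.58  2.33]
[ 9.14 38.06 99.6  66.37] [-0.12  0.44 -1.33]
[ 9.41 38.05 99.75 73.42] [-0.7  -0.24 -2.67]
319 50 [617.8  73.8  80.5]
319 80 [607.2  77.9  71.8]
319 90 [603.1  79.5  72.3]
300 55 [619.   82.1  80.3]
338 55 [613.9  66.   72.7]
319 120 [590.2  84.5  66.5]
319 170 [567.5  93.4  71.5]
319 235 [538.3 104.8  81. ]
319 50 [615.6  74.7  81.4]
319 80 [608.3  69.8  58.3]
319 90 [604.6  67.3  58.6]
300 55 [610.1  79.9  81. ]
338 55 [618.4  67.7  79.7]
319 120 [593.1  59.7  51.8]
319 170 [572.7  46.2  56.7]
319 235 [546.5  28.9  66.4]
```

View pics/w3c.png

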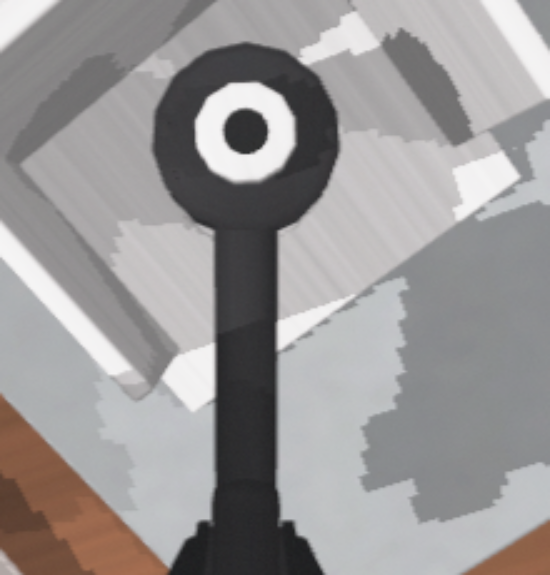

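The hub is clearly lifted, by about 13.7 mm. I'll swing back 60° and drop it.

```bash
cat >> h.py <<'E'
def drop(arm,ph,z0=73,z1=59,r=100,lim=8):
    for z in(z0-5,z0-8,z0-11,z1):
        p,q=tcp(ph,r=r,z=z,sgn=-1);arm.movel(p,50,q);f=ft(arm,ph);print(meas(arm),f)
        if f[2]>lim: print("STUCK at",z);return False
    return True
E
python3 - <<'E'
from station import arm
from h import *
arc(arm,38,-22.4,12,z=73,feed=100)
print(drop(arm,-22.4))
c=wrist(arm,"w4")
for u,v in((319,80),(319,90),(319,170),(319,235)):print(u,v,w(c,u,v).round(1))
E
```

```text
27.9 [ 9.78 27.92 99.88 72.98] t,r,z [-1.02 -0.32 -2.4 ]
17.9 [10.11 18.03 99.86 72.97] t,r,z [-0.09 -0.7  -1.88]
7.8 [10.43  8.05 99.83 72.97] t,r,z [ 0.44 -0.55 -1.71]
-2.3 [10.76 -1.97 99.85 72.98] t,r,z [-0.32 -0.4  -2.32]
-12.3 [ 11.08 -11.97  99.91  72.94] t,r,z [ 0.33  0.3  -1.81]
-22.4 [ 11.41 -21.94  99.96  72.88] t,r,z [-0.59 -0.27 -2.17]
[ 11.66 -22.01  99.97  67.64] [ 0.19  0.04 -1.53]
[ 11.91 -22.3  100.02  64.82] [ 0.43 -0.32 -1.6 ]
[ 12.16 -22.4  100.04  61.84] [ 0.19 -1.03 -1.77]
[ 12.41 -22.48  99.89  59.05] [ 0.05  0.22 -0.28]
True
319 80 [609.   69.1  58.3]
319 90 [605.6  66.3  58.5]
319 170 [575.9  42.2  57.2]
319 235 [551.7  22.6  67.2]
```

```bash
cat >> h.py <<'E'
def T(arm,n=4):
    o=[]
    for i in range(n):
        s=arm.sense();p=s["position"][:2]-AX;F=s["ft_force"];o.append((p[0]*F[1]-p[1]*F[0])/1000+s["ft_torque"][2])
        if i<n-1: arm.pause(0.01)
    return round(float(np.mean(o)),3)
def push(arm,a,b,step,stopT,z=59,r=100,feed=40):
    n=max(1,int(np.ceil(abs(b-a)/step-1e-6)))
    for ph in np.linspace(a,b,n+1)[1:]:
        p,q=tcp(ph,r=r,z=z,sgn=-1);arm.movel(p,feed,q);t=T(arm)
        print(round(ph,1),meas(arm),"T",t,ft(arm,ph,1))
        if t>stopT: print("STOP");return ph
    return b
E
python3 - <<'E'
from station import arm
from h import *
print(T(arm))
a=push(arm,-22.4,17.6,8,0.65,feed=60)
if a>17: push(arm,a,41.1,3.36,0.65)
E
```

```text
0.034
-14.4 [ 12.89 -14.51 100.14  59.12] T 0.119 [0.89 1.59 1.02]
-6.4 [ 13.3   -6.55 100.17  59.02] T 0.168 [1.69 2.79 2.87]
1.6 [ 13.71   1.43 100.17  58.96] T 0.178 [1.43 4.63 3.38]
9.6 [ 14.12   9.44 100.15  58.96] T 0.152 [1.38 4.05 3.09]
17.6 [ 14.52  17.43 100.18  58.91] T 0.138 [0.42 4.95 2.88]
21.0 [ 14.85  20.79 100.2   58.93] T 0.215 [0.45 4.98 3.78]
24.3 [ 15.18  24.16 100.21  58.94] T 0.171 [0.71 6.07 2.87]
27.7 [ 15.5   27.53 100.17  58.95] T 0.263 [1.79 5.47 3.68]
31.0 [ 15.82  30.87 100.2   58.91] T 0.118 [0.37 4.93 4.27]
34.4 [ 16.15  34.26 100.21  58.94] T 0.224 [0.33 5.94 3.01]
37.7 [ 16.48  37.62 100.21  58.95] T 0.234 [0.79 5.15 3.86]
41.1 [ 16.8   40.98 100.23  58.92] T 0.238 [0.91 5.33 3.66]
```

Still running freely at about 0.2 N m. Back again for swing 3.

```bash
python3 - <<'E'
from station import arm
from h import *
arc(arm,41.1,38,5,log=False)
p,q=tcp(38,r=100,z=73,sgn=-1);arm.movel(p,60,q);print(meas(arm),ft(arm,38))
arc(arm,38,-22.4,12,z=73,feed=100,log=False)
ok=drop(arm,-22.4)
c=wrist(arm,"w5")
for u,v in((319,80),(319,90),(319,235)):print(u,v,w(c,u,v).round(1))
if ok: push(arm,-22.4,41.1,3.0,0.6)
E
```

```text
[17.43 38.08 99.66 73.48] [-0.18 -0.52 -1.91]
[ 19.63 -22.01  99.99  67.63] [-0.17 -0.85 -1.29]
[ 19.88 -22.31 100.02  64.82] [ 0.42 -0.4  -2.63]
[ 20.13 -22.41  99.97  61.86] [-0.52 -0.35 -2.23]
[ 20.38 -22.48  99.91  59.04] [ 0.17 -0.82  0.43]
319 80 [608.9  69.   58.4]
319 90 [605.6  66.3  58.2]
319 235 [551.9  22.8  67.8]
-19.5 [ 20.73 -19.55 100.15  59.12] T 0.108 [0.66 1.57 1.29]
-16.6 [ 21.03 -16.86 100.13  59.13] T 0.513 [3.66 4.29 1.58]
-13.7 [ 21.33 -14.06 100.12  59.13] T 0.695 [3.67 4.02 1.24]
STOP
```

Torque is rising from about -18°, so take-up has been reached. From here I go in fine steps.

```bash
python3 - <<'E'
from station import arm
from h import *
arm.set_gripper(0.0,40);print(T(arm,8),meas(arm))
push(arm,-13.7,-8.2,1.1,1.0,feed=25)
print(T(arm,8))
c=wrist(arm,"w6")
E
```

```text
0.754 [ 21.61 -14.07 100.14  59.1 ]
-12.6 [ 21.88 -12.98 100.14  59.12] T 0.866 [4.76 4.45 1.43]
-11.5 [ 22.16 -11.92 100.12  59.14] T 0.898 [5.34 3.75 1.64]
-10.4 [ 22.43 -10.84 100.14  59.11] T 1.071 [7.09 5.65 2.19]
STOP
1.001
```

```bash
python3 - <<'E'
from station import arm
from h import *
def ss(n=30):
    F=[];M=[]
    for _ in range(n): s=arm.sense();F.append(s["ft_force"]);M.append(s["ft_torque"]);arm.pause(.02)
    print(meas(arm),np.mean(F,0).round(2),np.std(F,0).round(2),np.mean(M,0).round(3),np.std(M,0).round(3))
    p=s["position"][:2]-AX;F=np.mean(F,0);print("T",(p[0]*F[1]-p[1]*F[0])/1000,"+",np.mean(M,0)[2])
ss()
p,q=tcp(-9.8,r=100,z=59,sgn=-1);arm.movel(p,25,q);ss()
E
```

```text
[ 23.04 -10.84 100.11  59.13] [-1.28 -7.6   2.13] [0.45 0.39 0.52] [-1.483  0.178  0.399] [0.037 0.027 0.031]
T 0.6160255618009628 + 0.3990239298786093
[ 23.79 -10.28 100.11  59.14] [-1.41 -7.9   2.12] [0.47 0.49 0.52] [-1.574  0.167  0.415] [0.026 0.027 0.029]
T 0.6414262357984634 + 0.4148855705026176
```

```bash
python3 - <<'E'
from station import arm
from h import *
p,q=tcp(-9.2,r=100,z=59,sgn=-1);arm.movel(p,25,q);print(meas(arm),T(arm,30))
# relax to unload, back into middle of play
for ph in(-10.2,-11.2,-12.2,-13.2):
    p,q=tcp(ph,r=100,z=59,sgn=-1);arm.movel(p,25,q);print(meas(arm),T(arm,8))
E
```

```text
[ 24.04  -9.69 100.1   59.16] 1.124
[ 24.53 -10.56 100.18  59.07] 0.772
[ 24.84 -11.41 100.14  59.05] 0.513
[ 25.15 -12.24 100.15  59.  ] 0.332
[ 25.46 -13.13 100.12  58.95] 0.152
```

Unloading is about 4× stiffer than loading, so the screw holds. The estimates put nip between 0.07 (torque) and 0.11 (position). I'll add one small push for margin, then unload.

```bash
python3 - <<'E'
from station import arm
from h import *
for ph in(-10.2,-9.2,-8.6,-8.1):
    p,q=tcp(ph,r=100,z=59,sgn=-1);arm.movel(p,25,q);t=T(arm,20);print(meas(arm),t)
    if t>1.22:break
for ph in(-10.2,-12.2,-12.9):
    p,q=tcp(ph,r=100,z=59,sgn=-1);arm.movel(p,25,q);print(meas(arm),T(arm,8))
E
```

```text
[ 26.03 -10.4  100.09  59.05] 0.849
[ 26.44  -9.48 100.07  59.07] 1.08
[ 26.85  -8.93 100.04  59.08] 1.156
[ 27.26  -8.45 100.05  59.06] 1.22
[ 27.56 -10.33 100.12  59.01] 0.594
[ 27.91 -12.13 100.07  58.95] 0.153
[ 28.22 -12.86 100.    58.96] 0.057
```

The screw held its advance: unloaded torque at the same angle is lower than before. Now I release, retreat straight up and inspect.

```bash
python3 - <<'E'
from station import arm
from h import *
arm.set_gripper(0.45)
s=arm.sense();p=s["position"].copy();arm.movel([p[0],p[1],190],120)
arm.pause(.3)
print(meas(arm),ft(arm,-13))
c=wrist(arm,"w7");Rs=np.array([[np.cos(YAW),-np.sin(YAW)],[np.sin(YAW),np.cos(YAW)]])
img=c["img"].astype(int)
for v in range(60,260,12):
  us=[u for u in range(290,350) if img[v,u].max()<75 and 40<w(c,u,v)[2]<85]
  if us:
    P=w(c,(us[0]+us[-1])/2,v);q=Rs.T@(P[:2]-AX);print(v,us[0],us[-1],q.round(1),P[2].round(1),np.degrees(np.arctan2(q[1],-q[0])).round(1))
t=arm.read_camera("top");cv2.imwrite("pics/top7.png",t["img"][:,:,::-1])
E
```

```text
[ 30.68 -12.91 100.01 208.55] [-0.37 -0.37 -1.28]
72 305 331 [8.5 2.2] 79.7 165.3
84 301 335 [-0.9  0.1] 81.0 3.9
96 303 332 [-9.7 -1.5] 57.6 -8.7
108 313 324 [-19.9  -4.8] 50.7 -13.6
120 313 324 [-30.8  -7.3] 53.3 -13.3
132 313 324 [-41.7  -9.8] 55.3 -13.2
144 313 324 [-52.7 -12.3] 58.0 -13.2
156 314 325 [-63.5 -15.8] 60.2 -14.0
168 313 325 [-73.7 -17.6] 68.3 -13.4
180 314 326 [-84.9 -21.2] 68.5 -14.0
192 314 326 [-97. -24.] 67.3 -13.9
204 314 326 [-109.1  -26.8] 67.0 -13.8
```

View pics/w7.png

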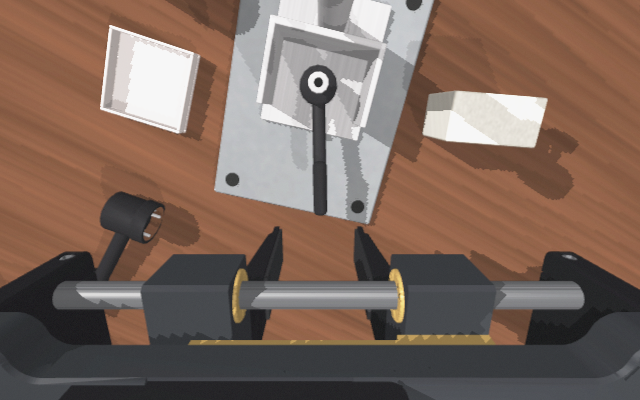

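View pics/top7.png

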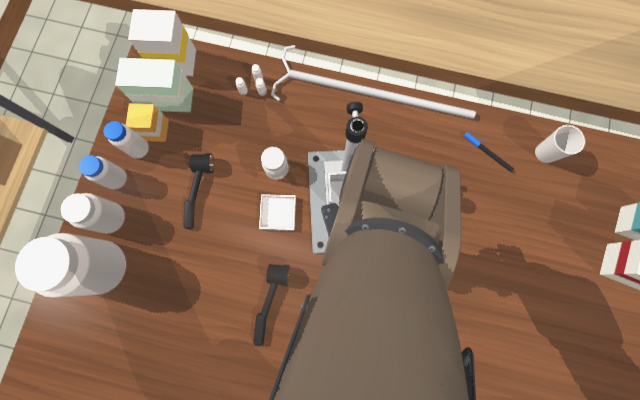

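The wrist view shows the lever from (318,83) to (320,213), pointing about -13.5° off straight out. The bar top is about 67 mm high, so it is home, and the gripper is clear. In the top view the jar (275,163) and tray (278,212) are unmoved. The carton is hidden behind the arm there, but the wrist view shows it standing at (485,118). Handing in.

```bash
python3 -c "
from station import arm
arm.sign_off();print(arm.sense()['clock'])"
```

```text
the job is handed in; nothing more can be done
the job is handed in; nothing more can be done
```

The screw is tightened and the job is handed in, at about 31 s of the 72 s allowed. I used three clockwise swings of the smallest, mounted lever, lifting it about 14 mm and swinging back 60° between them. The screw took up early in the third swing.

**Tightness:**
- The final push read about 1.22 N m at the screw axis, which gives nip ≈ 0.09 rad.
- Lever travel suggested somewhat more, up to about 0.13 rad. The two estimates disagree, but both lie between 0.06 and 0.20.
- While the screw was still running free, the torque read about 0.2 N m where 0.3 was expected, so the torque figure may be a little low.

**Last checks:**
- **Lever:** it is released, with the grip top about 67 mm above the table, the height of a lever that is home and drooping. It points about 13.5° off straight out, against a limit of 24°.
- **Gussets:** the lever was never commanded past 41.1°, against contact at 49°, and the force readings showed no sign of contact.
- **Jar and tray:** they sit at the same pixels in the top view as at the start.
- **Carton:** the arm hid it from the top camera. I only saw it standing in its place in the wrist view and did not measure it.

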